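Open and hold the guard lid of the glass-scoring box

ROBOT

A 7-joint arm with a two-finger parallel gripper is mounted at the origin on the work surface. World frame = base frame: x ahead of the robot, y to its left, z up, the work surface at z = 0. Lengths are in m, angles in rad, forces in N, time in s.
With the tool pointing down it reaches from about 0.425 to 0.875 m from the base axis. Payload 4.7 kg.
Tool frame: the origin (TCP) lies at the very end of the fingers, on their centre line; the grasp point (between the pads) lies 19 mm behind it (grip_point_offset is the distance from the TCP to the grasp point, in m); x points along the fingers, z is the direction in which the jaws open and shut, and the axes are right-handed (so a half turn about x gives the same grasp; the last joint's range is limited). The gripper opens to 87 mm and grips with 3 to 60 N. Pads are 19 mm wide; open, the fingers measure 117 mm over their backs; the gripper's body (75 mm by 190 mm) begins 51 mm behind the grasp point.
Start: joints at [1.161, 0.321, -0.07, 1.45, 0.023, 1.371, -0.057], TCP at [0.267, -0.593, 0.223] pointing down, gripper open.
Joint ranges: [-2.86, 2.86], [-0.3, 2.09], [-1.38, 1.24], [0.06, 2.45], [-1.56, 4.7], [0.09, 2.05], [-2.69, 2.69]. Speed limits (rad/s): [2.57, 2.57, 3.14, 3.14, 3.14, 3.14, 3.14].

INTERFACE

Orientations are given as a rotation vector (axis times angle).
In Python, from bench import get_state, get_image, calibration, close_job, grip_point_offset gives the robot as it stands.
- The arm moves only by the tool play_rows, never from a script. Its argument "targets" is a list of rows, each an object with "claw": the closure, from 0 (fully open) to 1 (shut); "linear": the shift along the tool's x, y, z as a fraction of full scale, a list of three; "rotation": the turn, a rotation vector about the tool's x, y, z as a fraction of full scale, a list of three. In form: [{"claw": claw, "linear": [x, y, z], "rotation": [wx, wy, wz]}, ...]. A call has 1 to 10 rows; each row shifts and turns the pose as measured when the row begins, along the tool's axes as they then stand; what a row does not reach is not made up. Full scale, the value 1, is 2.5 cm for a shift and 90 degrees for a turn. A row lasts 1/12 s, in which the tool goes at most 41.7 mm and 7.16 degrees, less where a joint would pass 70% of its speed; a pose out of reach is approached as far as the arm can. A call with a number of a shift or a turn outside -1 to 1 is refused whole. A call with a gripper value outside its range is refused whole. The fingers move at their own pace and stop on an object; "newtons" is the grip in N (left out, the last holds). Time passes only in rows, so rows that do not move let the fingers close. It gives the time, the measured TCP pose, the force and the opening at its end, in the units of the state.
- get_state(): the state, without advancing time (a new reading comes with each control period).
- get_image(name): name is "scene" or "side" or "wrist"; returns the picture (384x512x3 uint8, blue, green, red); there is no depth.
- calibration(name): a dict with "fx", "fy", "cx", "cy" (pixels), "dist_coeffs" ([k1, k2, p1, p2, k3] as OpenCV has them; the pictures are not rectified), "rvec" (rotation vector, rad) and "tvec" (3), from world to camera coordinates, as OpenCV has them; the wrist camera has in their place "hand_eye" (4x4, takes a point from camera to tool coordinates, whose origin is the TCP and whose axes are the tool frame's). Camera axes: x right, y down, z forward; pixel columns grow to the right and rows downward; lengths in m; the calibration is good to about 2 mm. A picture is of the moment at which its call begins: read the wrist's pose just before it. calibration takes no time and is no camera call.
- close_job(): hands the job in, once; it reports no verdict.
The state is a dict: "time": time; "joint_positions": joint angles; "qd": joint speeds; "joint_torque": joint torques, N m; "position": TCP position; "tool_rot": TCP orientation; "ft_force": force on the tool from outside, world axes, zero at the start; "torque": the same for the moment, N m; "grip_width": opening from 0.0 (shut) to 1.0 (fully open).
Only numpy, scipy, OpenCV 4.12 (cv2) and the standard library are available. Lean on these libraries where they do the work, as an engineer would, in place of code of your own. Each camera call takes 0.05 s, during which the arm holds its last target. There are 200 camera calls.

TASK

On the glass-scoring box, first swing the small ball-ended lever on the scoring head up until it stands upright, so that the scoring spindle is backed off. Then tug the lid up by its front bar, before touching the catch, to feel whether it is caught; if it is, push the release tab of the catch out to its stop to free it. Swing the lid by its bar more than halfway up (50 degrees or more) and finish while still holding it there by the bar, for it falls shut by itself; leave the lever up and the other tools, jars and bottles where they are.

Things in the scene. Friction and masses are not known exactly. Their poses are not given: they have to be found in the camera images.
- case: grey steel box of the scoring station, 180 (its x) by 260 (its y) by 110 mm high, fixed to the bench, a goblet lying inside under a clear-windowed lid. Origin: centre of its underside. Its -x side is the front, facing the robot (turned by up to 0.3 rad). The lid is hinged at the far rim (x +90 mm, z 114 mm); its front edge is at x -90 mm
- catch (a point): centre of the top of the catch housing, a dark steel block on the box's front face, left of the bar: 34 mm in the box's x, 110 in its y, top at z 102 mm. A hidden bolt inside may or may not be holding the lid's strap
- head (a point): centre of the top of the scoring head, a grey block 60 (box's x) by 50 (box's y) mm, 125 mm high, standing right of the box, 190 mm to the -y side of its middle
- lever_ball (a point): centre of the black ball, 20 mm in diameter, at the end of the scoring head's lever, a steel rod 8 mm thick; 75 mm from the pivot
- lever_pivot (a point): pivot of the lever, on top of the scoring head at z 140 mm; the pivot axis is the box's y axis
- lever (a joint): lever angle, rad: 0 when it lies level, pointing to the box's front (-x); grows as the ball swings up and back; 1.5 at its stop, upright. It starts between 0 and 0.3 and stays where it is left (about 1 N at the ball moves it)
- lid (a joint): lid angle about its hinge at the far rim, rad: 0 shut, 1.3 at its stop; grows as the front edge rises. The lid falls shut from any angle: lifting it takes about 2 to 4.5 N at the bar. While the catch holds it, it has only about 0.025 rad of play (6 mm at the bar) and then stops hard; otherwise it lifts freely
- lid_bar (a point): mid point of the lid's front handle, part of the lid: a dark round bar 12 mm in diameter and 120 mm long, parallel to the box's y axis, 45 mm ahead of the lid's front edge, carried by an 8 mm square post at each end; free space before, behind and below it. This point is 225 mm from the hinge axis, at z 114 mm with the lid shut; its y axis runs along the bar and it turns with the lid
- lid_hinge (a point): point on the lid's hinge axis, straight behind the bar's mid point; the axis is the box's y axis
- release (a joint): travel of the catch's release tab, m: 0 at rest, 0.019 at its stop, towards the box's +y (away from the lid bar). It moves against about 2.5 N of friction and stays where it is left. Pushed to the stop it draws the bolt fully back, and the bolt then stays back. Best pushed with the lid not being pulled
- release_top (a point): centre of the top face of the release tab, a dark upright 12 by 12 mm post that stands 36 mm out of the top of the catch housing; the lid's catch strap lies about 40 mm to its -y side
- frit_jar: bystander: amber glass jar, 68 mm across, 95 mm high. Origin: centre of its foot
- paddle: bystander: wooden paddle lying flat in front of the box, 210 mm long, 14 mm thick. Origin: on its underside near the middle
- jacks: bystander: steel jacks (spring tongs) lying flat, 215 mm long, 12 mm thick. Origin: on its underside near the middle
- tin: bystander: open steel tin, 72 mm across, 85 mm high, two small handles. Origin: centre of its foot
- wood_block: bystander: round wooden shaping block 84 mm across, 50 mm high with a 120 mm handle. Origin: under the block
- collar: bystander: brass ring 60 mm across, 14 mm high, lying flat. Origin: centre of its underside
- bottle: bystander: green glass bottle 60 mm across, 150 mm high. Origin: centre of its foot

How it is judged:
By the outcome, as a careful person would: the job done as asked, in the order asked, and still so for the second after the job is handed in, while the arm keeps its last pose, push and grip.
It also fails if it takes over 64 s, if anything falls off the work surface, if the arm or the gripper's body presses on something with over 40 N, if the wrist force passes 120 N, or if a joint passes its speed limit or range.

## Working session

There is one attempt and no reset: what is moved stays moved. The work goes in short steps, Python scripts to look and compute and a tool call to move; the robot and the scene stay as the last step left them, time stands still between calls to the robot, and variables do not carry over. Pictures are saved under pics/ and viewed, about 8 in all and at most 12, crops included, and the job is handed in when it is done.

Besides the shell and the picture viewer there is one more tool, called by a JSON object that holds its "api" and its "payload", one argument or row to a line. play_rows: Moves the arm, as the interface text tells. Shift numbers are shares of 2.5 cm and turn numbers shares of 90 degrees, none past 1 either way. Its arguments: {"type":"object","properties":{"targets":{"type":"array"},"newtons":{"type":"number"}},"required":["targets"]}

```bash
mkdir -p pics; ls
python3 - <<'E'
from bench import *
import cv2
s=get_state();print(s['time'],s['position'],s['tool_rot'],s['ft_force'],s['grip_width'],grip_point_offset)
for n in("scene","side"):
    cv2.imwrite(f"pics/{n}0.png",get_image(n));c=calibration(n);print(c)
print(calibration("wrist"))
E
```

```text
pics
0.0 [ 0.26701335 -0.59199017  0.22146597] [ 0.89259901  1.38213762 -0.89103151] [-0.42579209  0.84612131 -0.17580635] 1.0019212527605026 0.0187
{'fx': 368.79072555488756, 'fy': 368.79072555488756, 'cx': 251.8177682436404, 'cy': 196.1668130651957, 'dist_coeffs': array([0.02025793, 0.        , 0.        , 0.        , 0.        ]), 'rvec': array([ 1.93872321,  1.40765586, -0.62767511]), 'tvec': array([-0.18732018, -0.26420318,  1.44673381])}
{'fx': 373.4526074540317, 'fy': 373.4526074540317, 'cx': 253.92893825319118, 'cy': 190.64165269858515, 'dist_coeffs': array([-0.08366773,  0.        ,  0.        ,  0.        ,  0.        ]), 'rvec': array([ 2.3486659 , -0.32612424,  0.1460571 ]), 'tvec': array([-0.56767791,  0.1909325 ,  0.8356897 ])}
{'fx': 270.47944448065556, 'fy': 270.47944448065556, 'cx': 258.38296857666364, 'cy': 191.95600796585313, 'dist_coeffs': array([-0.01826034,  0.        ,  0.        ,  0.        ,  0.        ]), 'hand_eye': array([[ 1.33940104e-03, -2.55584105e-01,  9.66785897e-01,
        -1.63645142e-01],
       [-7.74524794e-04, -9.66786740e-01, -2.55583254e-01,
         6.90252603e-02],
       [ 9.99998803e-01, -4.06471172e-04, -1.49287139e-03,
        -6.06139777e-05],
       [ 0.00000000e+00,  0.00000000e+00,  0.00000000e+00,
         1.00000000e+00]])}
```

View pics/scene0.png

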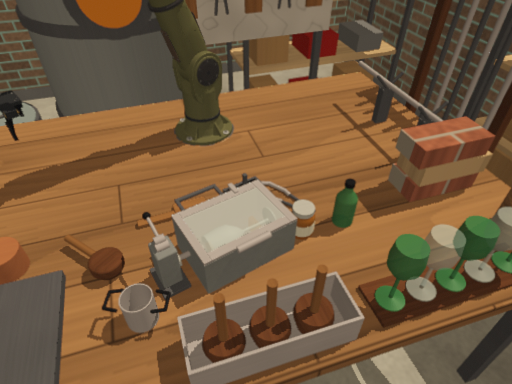

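View pics/side0.png

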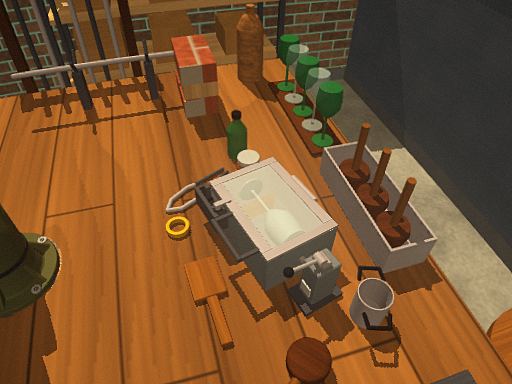

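The scene view, from the far side, shows the box at about (235,235) and the lever ball at (147,216). The side view shows the box at (270,215), the lever ball at (288,271), the bar at about (225,225) and the catch at about (213,180). I'll enlarge both for exact pixels.

Run:
```python
import cv2,numpy as np
a=cv2.imread('pics/side0.png')[155:305,160:360]
b=cv2.imread('pics/scene0.png')[165:300,135:315]
a=cv2.resize(a,None,fx=4,fy=4,interpolation=cv2.INTER_CUBIC);b=cv2.resize(b,None,fx=4,fy=4,interpolation=cv2.INTER_CUBIC)
for im,(x0,y0) in((a,(160,155)),(b,(135,165))):
    for k in range(0,im.shape[1],80):cv2.putText(im,str(x0+k//4),(k,10),0,.4,(0,255,255),1);cv2.line(im,(k,12),(k,18),(0,255,255),1)
    for k in range(0,im.shape[0],80):cv2.putText(im,str(y0+k//4),(0,k+4),0,.4,(0,255,255),1)
cv2.imwrite('pics/sidec.png',a);cv2.imwrite('pics/scenec.png',b)
```

```text
(no output)
```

View pics/sidec.png

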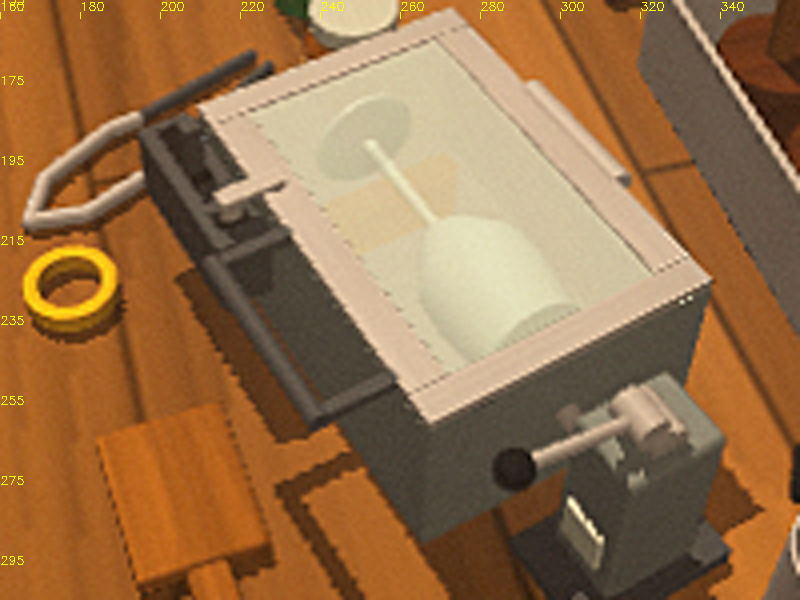

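View pics/scenec.png

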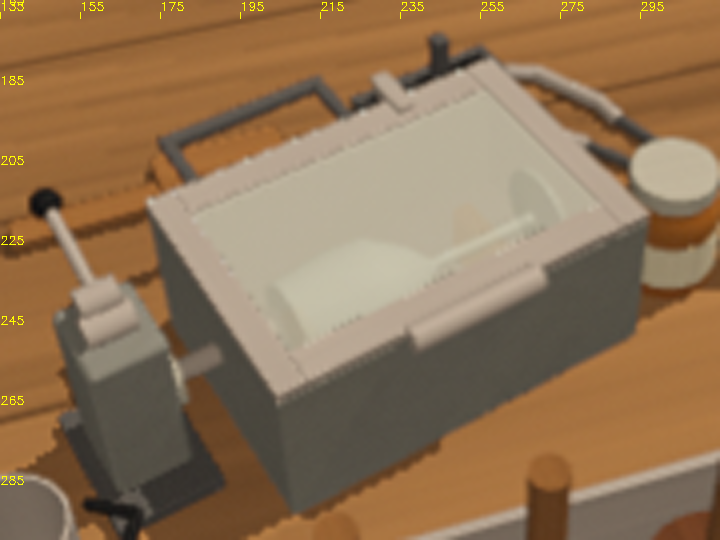

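Side pixels: bar ends (211.8,220.5) and (239.5,260), ball (288.8,272), lid corners (267.5,260), (210,181), (338,225.5) and (273,157.5). Scene pixels: bar ends (214.5,185.5) and (177,200.5), ball (146.3,215.5), tab top (244.5,174.5). Next I'll triangulate these.

```bash
cat > h.py <<'E'
import cv2,numpy as np
from bench import *
from scipy.spatial.transform import Rotation as R
def ray(n,p,s=None):
    c=calibration(n);K=np.array([[c['fx'],0,c['cx']],[0,c['fy'],c['cy']],[0,0,1]])
    u=cv2.undistortPoints(np.array([[p]],float),K,np.array(c['dist_coeffs'])).ravel();d=np.r_[u,1]
    if n=='wrist':
        s=s or get_state();H=np.array(c['hand_eye']);Rt=R.from_rotvec(s['tool_rot']).as_matrix()
        return Rt@H[:3,3]+s['position'],Rt@H[:3,:3]@d
    M=cv2.Rodrigues(c['rvec'])[0];return -M.T@c['tvec'],M.T@d
def tri(*rs):
    A=0;b=0
    for o,d in rs:
        d=d/np.linalg.norm(d);P=np.eye(3)-np.outer(d,d);A=A+P;b=b+P@o
    return np.linalg.solve(A,b)
def plane(r,z): o,d=r;return o+d*(z-o[2])/d[2]
E
python3 - <<'E'
from h import *
np.set_printoptions(precision=4,suppress=True)
P=dict(barR=((239.5,260),(177,200.5)),barL=((211.75,220.5),(214.5,185.5)),fR=((267.5,260),(172.5,215.75)),fL=((210,181.25),(255.75,179.5)),bR=((338,225.5),(205.75,264.5)),bL=((273,157.5),(297,218.75)),ball=((288.75,272),(146.25,215.5)))
Q={}
for k,(a,b) in P.items():
    Q[k]=tri(ray('side',a),ray('scene',b));print(k,Q[k])
for z in(.138,):print('tab',plane(ray('scene',(244.5,174.5)),z))
for v in (Q['barL']-Q['barR'],Q['fL']-Q['fR'],Q['bL']-Q['bR']):print(np.arctan2(-v[0],v[1]),np.linalg.norm(v))
print('pivot',plane(ray('side',(321,257.5)),.14))
yaw=np.mean([np.arctan2(-(b-a)[0],(b-a)[1]) for a,b in((Q['fR'],Q['fL']),(Q['bR'],Q['bL']),(Q['barR'],Q['barL']))])
Rz=R.from_euler('z',yaw).as_matrix();c=(Q['fR']+Q['fL']+Q['bR']+Q['bL'])/4;c[2]=0
print('yaw',yaw,'c',c)
for k in Q:print(k,Rz.T@(Q[k]-c))
print('tab',Rz.T@(plane(ray('scene',(244.5,174.5)),.138)-c),'piv',Rz.T@(plane(ray('side',(321,257.5)),.14)-c))
E
```

```text
barR [ 0.5079 -0.1759  0.1134]
barL [ 0.4765 -0.0648  0.1133]
fR [ 0.5614 -0.1944  0.1156]
fL [0.4958 0.0487 0.1205]
bR [ 0.7346 -0.1489  0.1129]
bL [0.6684 0.0991 0.1148]
ball [ 0.5814 -0.254   0.1544]
tab [0.4864 0.0188 0.138 ]
0.27573919561128635 0.11540145452362058
0.2631935320754419 0.2518951727713052
0.2610133453840528 0.2567237209060957
pivot [ 0.656  -0.2327  0.14  ]
yaw 0.2666486910235937 c [ 0.6151 -0.0489  0.    ]
barR [-0.1368 -0.0943  0.1134]
barL [-0.1379  0.0211  0.1133]
fR [-0.0902 -0.1263  0.1156]
fL [-0.0893  0.1256  0.1205]
bR [ 0.089  -0.128   0.1129]
bL [0.0904 0.1287 0.1148]
ball [-0.0865 -0.189   0.1544]
tab [-0.1062  0.0992  0.138 ] piv [-0.009  -0.1881  0.14  ]
```

```bash
cat >> h.py <<'E'
np.set_printoptions(precision=3,suppress=True)
YAW=.2666;C=np.array([.6151,-.0489,0]);B=R.from_euler('z',YAW).as_matrix()
def W(*p): return C+B@np.array(p,float)
def rot(xa,za):
    x=B@np.array(xa,float);x/=np.linalg.norm(x);z=B@np.array(za,float);z-=x*(x@z);z/=np.linalg.norm(z);return R.from_matrix(np.c_[x,np.cross(z,x),z])
def delta(p,r=None):
    s=get_state();Rt=R.from_rotvec(s['tool_rot']);d=Rt.inv().apply(p-s['position'])/.025
    rv=(Rt.inv()*r).as_rotvec()/(np.pi/2) if r is not None else np.zeros(3)
    print('lin',d,'rot',rv,'deg',np.degrees(np.linalg.norm(rv)*np.pi/2),'dist',np.linalg.norm(d)*.025)
def st():
    s=get_state();M=R.from_rotvec(s['tool_rot']).as_matrix()
    print('t',s['time'],'box pos',B.T@(s['position']-C),'F box',B.T@s['ft_force'],'w',s['grip_width'],'\nq',s['joint_positions'],'\ntool axes in box (cols)\n',B.T@M)
E
python3 - <<'E'
from h import *
st()
for z in((0,1,0),(0,-1,0)):delta(W(-.087,-.189,.22),rot((0,0,-1),z))
E
```

```text
t 0.1 box pos [-0.479 -0.432  0.222] F box [0.167 0.607 0.529] w 1.001728424707629 
q [ 1.161  0.322 -0.07   1.452  0.023  1.371 -0.057] 
tool axes in box (cols)
 [[-0.     0.988  0.157]
 [ 0.002  0.157 -0.988]
 [-1.    -0.    -0.002]]
lin [ 0.073 17.004 -7.155] rot [-1.9   -0.    -0.002] deg 170.98651180370112 dist 0.4612129440431826
lin [ 0.073 17.004 -7.155] rot [ 0.1   -0.001  0.   ] deg 9.01402747124946 dist 0.4612129440431826
```

{"api": "play_rows", "payload": {
  "targets": [
    {"claw": 0.45, "linear": [0, 1, -0.42], "rotation": [0.05, 0, 0]},
    {"claw": 0.45, "linear": [0, 1, -0.35], "rotation": [0.05, 0, 0]},
    {"claw": 0.45, "linear": [0, 1, -0.27], "rotation": [0, 0, 0]},
    {"claw": 0.45, "linear": [0, 1, -0.27], "rotation": [0, 0, 0]},
    {"claw": 0.45, "linear": [0, 1, -0.27], "rotation": [0, 0, 0]},
    {"claw": 0.45, "linear": [0, 1, -0.27], "rotation": [0, 0, 0]},
    {"claw": 0.45, "linear": [0, 1, -0.27], "rotation": [0, 0, 0]},
    {"claw": 0.45, "linear": [0, 1, -0.27], "rotation": [0, 0, 0]},
    {"claw": 0.45, "linear": [0, 1, -0.27], "rotation": [0, 0, 0]},
    {"claw": 0.45, "linear": [0, 1, -0.27], "rotation": [0, 0, 0]}
  ],
  "newtons": 10
}}

```text
time: 0.93
position: [0.4832, -0.4521, 0.2139]
tool_rot: [1.03, 1.328, -1.035]
ft_force: [-0.1, -0.2, -0.8]
grip_width: 0.553
```

Run:
```python
from h import *
st();delta(W(-.087,-.189,.22),rot((0,0,-1),(0,-1,0)))
```

```text
t 0.9333 box pos [-0.233 -0.354  0.214] F box [-0.139 -0.148 -0.792] w 0.5527383186440781 
q [ 0.839  0.366 -0.17   1.413  0.065  1.382 -0.663] 
tool axes in box (cols)
 [[-0.011  1.    -0.026]
 [ 0.01  -0.026 -1.   ]
 [-1.    -0.011 -0.009]]
lin [-0.242  5.681 -6.761] rot [-0.017 -0.006  0.007] deg 1.7049893727553385 dist 0.22085700775401668
```

{"api": "play_rows", "payload": {
  "targets": [
    {"claw": 0.45, "linear": [0, 0.81, -0.97], "rotation": [-0.017, -0.006, 0.007]},
    {"claw": 0.45, "linear": [0, 0.81, -0.97], "rotation": [0, 0, 0]},
    {"claw": 0.45, "linear": [0, 0.81, -0.97], "rotation": [0, 0, 0]},
    {"claw": 0.45, "linear": [0, 0.81, -0.97], "rotation": [0, 0, 0]},
    {"claw": 0.45, "linear": [0, 0.81, -0.97], "rotation": [0, 0, 0]},
    {"claw": 0.45, "linear": [0, 0.81, -0.97], "rotation": [0, 0, 0]},
    {"claw": 0.45, "linear": [0, 0.81, -0.97], "rotation": [0, 0, 0]},
    {"claw": 0.45, "linear": [0, 0, 0], "rotation": [0, 0, 0]}
  ]
}}

```text
time: 1.6
position: [0.5821, -0.2346, 0.2074]
tool_rot: [1.009, 1.336, -1.001]
ft_force: [0.6, 1.8, 1.7]
grip_width: 0.548
```

Run:
```python
from h import *
st();delta(W(-.087,-.189,.135),rot((0,0,-1),(0,-1,0)))
s=get_state();im=get_image('wrist');cv2.imwrite('pics/w1.png',im)
c=calibration('wrist');H=np.array(c['hand_eye']);M=R.from_rotvec(s['tool_rot']).as_matrix()
p=np.linalg.inv(H)@np.r_[M.T@(W(-.0865,-.189,.154)-s['position']),1];print('pred px',c['fx']*p[0]/p[2]+c['cx'],c['fy']*p[1]/p[2]+c['cy'])
```

```text
t 1.6 box pos [-0.081 -0.17   0.207] F box [1.063 1.528 1.66 ] w 0.5481820423308896 
q [ 0.584  0.301 -0.296  1.517  0.081  1.343 -1.013] 
tool axes in box (cols)
 [[-0.002  1.     0.009]
 [ 0.01   0.009 -1.   ]
 [-1.    -0.002 -0.01 ]]
lin [ 2.889 -0.253  0.769] rot [ 0.006 -0.006  0.001] deg 0.7691570630807855 dist 0.07501156129335458
pred px 281.2925346418357 211.92843945462192
```

View pics/w1.png

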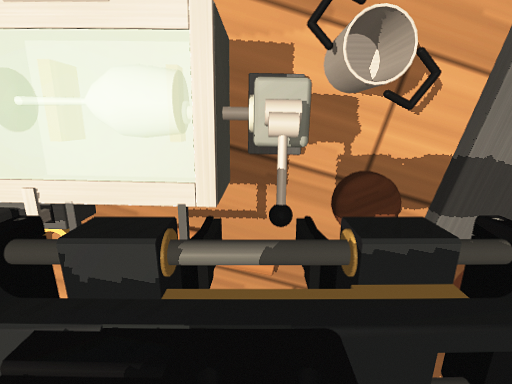

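The ball is at (280,214), against a predicted (281,212), so the map is good. I'll go down onto the ball and close.

{"api": "play_rows", "payload": {
  "targets": [
    {"claw": 0.45, "linear": [0, -0.12, 0.38], "rotation": [0, 0, 0]},
    {"claw": 0.45, "linear": [0.2, -0.1, 0.38], "rotation": [0, 0, 0]},
    {"claw": 0.45, "linear": [0.7, 0, 0], "rotation": [0, 0, 0]},
    {"claw": 0.45, "linear": [0.7, 0, 0], "rotation": [0, 0, 0]},
    {"claw": 0.45, "linear": [0.7, 0, 0], "rotation": [0, 0, 0]},
    {"claw": 0.45, "linear": [0.5, 0, 0], "rotation": [0, 0, 0]},
    {"claw": 0.45, "linear": [0, 0, 0], "rotation": [0, 0, 0]}
  ]
}}

```text
time: 2.23
position: [0.5755, -0.2698, 0.1321]
tool_rot: [1.018, 1.333, -1.017]
ft_force: [2.1, 4.5, -0.8]
grip_width: 0.553
```

Run:
```python
from h import *
st();delta(W(-.087,-.189,.135),rot((0,0,-1),(0,-1,0)))
```

```text
t 2.2333 box pos [-0.096 -0.203  0.132] F box [ 3.177  3.789 -0.814] w 0.5531385859406351 
q [ 0.614  0.368 -0.27   1.584  0.099  1.215 -0.985] 
tool axes in box (cols)
 [[-0.007  1.    -0.007]
 [ 0.01  -0.007 -1.   ]
 [-1.    -0.007 -0.009]]
lin [-0.112  0.373 -0.549] rot [-0.004 -0.006  0.004] deg 0.7758878529084318 dist 0.016816629342252472
```

{"api": "play_rows", "payload": {
  "targets": [
    {"claw": 0.45, "linear": [-0.1, 0.35, -0.5], "rotation": [0, 0, 0]},
    {"claw": 0.5, "linear": [0, 0, 0], "rotation": [0, 0, 0]},
    {"claw": 0.9, "linear": [0, 0, 0], "rotation": [0, 0, 0]},
    {"claw": 0.9, "linear": [0, 0, 0], "rotation": [0, 0, 0]},
    {"claw": 0.9, "linear": [0, 0, 0], "rotation": [0, 0, 0]},
    {"claw": 0.9, "linear": [0, 0, 0], "rotation": [0, 0, 0]}
  ],
  "newtons": 8
}}

```text
time: 2.73
position: [0.5784, -0.2573, 0.1342]
tool_rot: [1.023, 1.336, -1.023]
ft_force: [-2.8, 9.6, 1.5]
grip_width: 0.283
```

Run:
```python
from h import *
st()
```

```text
t 2.7333 box pos [-0.09  -0.191  0.134] F box [-0.14   9.98   1.471] w 0.28287523461855457 
q [ 0.599  0.366 -0.275  1.583  0.098  1.223 -1.011] 
tool axes in box (cols)
 [[-0.01   1.    -0.013]
 [ 0.013 -0.013 -1.   ]
 [-1.    -0.011 -0.013]]
```

{"api": "play_rows", "payload": {
  "targets": [
    {"claw": 0.9, "linear": [0, 0, -0.1], "rotation": [0, 0, 0]},
    {"claw": 0.9, "linear": [0, 0, 0], "rotation": [0, 0, 0]},
    {"claw": 0.9, "linear": [0, 0, 0], "rotation": [0, 0, 0]}
  ]
}}

```text
time: 2.98
position: [0.5777, -0.2543, 0.1348]
tool_rot: [1.022, 1.336, -1.023]
ft_force: [-0.2, 2.3, -1.3]
grip_width: 0.218
```

Run:
```python
from h import *
st()
```

```text
t 2.9833 box pos [-0.09  -0.188  0.135] F box [ 0.448  2.233 -1.341] w 0.2183646696350063 
q [ 0.597  0.362 -0.277  1.587  0.098  1.223 -1.014] 
tool axes in box (cols)
 [[-0.01   1.    -0.012]
 [ 0.013 -0.012 -1.   ]
 [-1.    -0.011 -0.013]]
```

{"api": "play_rows", "payload": {
  "targets": [
    {"claw": 0.9, "linear": [-0.38, 0.1, 0], "rotation": [0, 0, 0]},
    {"claw": 0.9, "linear": [-0.36, 0.15, 0], "rotation": [0, 0, 0]},
    {"claw": 0.9, "linear": [-0.34, 0.19, 0], "rotation": [0, 0, 0]},
    {"claw": 0.9, "linear": [-0.31, 0.24, 0], "rotation": [0, 0, 0]},
    {"claw": 0.9, "linear": [-0.28, 0.28, 0], "rotation": [0, 0, 0]},
    {"claw": 0.9, "linear": [-0.24, 0.31, 0], "rotation": [0, 0, 0]},
    {"claw": 0.9, "linear": [-0.2, 0.34, 0], "rotation": [0, 0, 0]}
  ]
}}

```text
time: 3.57
position: [0.6075, -0.2465, 0.1917]
tool_rot: [1.019, 1.357, -1.043]
ft_force: [-4.5, 2.2, 2.3]
grip_width: 0.217
```

Run:
```python
from h import *
st()
```

```text
t 3.5667 box pos [-0.059 -0.189  0.192] F box [-3.718  3.334  2.285] w 0.21705560485347572 
q [ 0.555  0.394 -0.28   1.428  0.107  1.376 -1.053] 
tool axes in box (cols)
 [[-0.035  0.999 -0.02 ]
 [ 0.023 -0.019 -1.   ]
 [-0.999 -0.035 -0.022]]
```

{"api": "play_rows", "payload": {
  "targets": [
    {"claw": 0.9, "linear": [-0.12, 0.34, 0], "rotation": [0, 0, 0]},
    {"claw": 0.9, "linear": [-0.05, 0.36, 0], "rotation": [0, 0, 0]},
    {"claw": 0.9, "linear": [0, 0.36, 0], "rotation": [0, 0, 0]},
    {"claw": 0.9, "linear": [0, 0.36, 0], "rotation": [0, 0, 0]},
    {"claw": 0.9, "linear": [0, 0.25, 0], "rotation": [0, 0, 0]}
  ]
}}

```text
time: 3.98
position: [0.6508, -0.2352, 0.2082]
tool_rot: [1.021, 1.352, -1.042]
ft_force: [-1.1, 0.4, -5.4]
grip_width: 0.219
```

Run:
```python
from h import *
st()
```

```text
t 3.9833 box pos [-0.015 -0.189  0.208] F box [-0.912  0.704 -5.387] w 0.21914509460576134 
q [ 0.506  0.462 -0.283  1.303  0.123  1.431 -1.096] 
tool axes in box (cols)
 [[-0.031  0.999 -0.021]
 [ 0.021 -0.02  -1.   ]
 [-0.999 -0.032 -0.02 ]]
```

{"api": "play_rows", "payload": {
  "targets": [
    {"claw": 0.9, "linear": [0.1, 0.2, 0], "rotation": [0, 0, 0]},
    {"claw": 0.9, "linear": [0.1, 0.2, 0], "rotation": [0, 0, 0]},
    {"claw": 0.9, "linear": [0, 0.25, 0], "rotation": [0, 0, 0]}
  ]
}}

```text
time: 4.23
position: [0.6665, -0.2319, 0.2069]
tool_rot: [1.02, 1.352, -1.045]
ft_force: [0.7, 0.1, 0.8]
grip_width: 0.137
```

Run:
```python
from h import *
st()
im=get_image('side')[155:305,230:430];cv2.imwrite('pics/s2.png',cv2.resize(im,None,fx=3,fy=3))
```

```text
t 4.2333 box pos [ 0.001 -0.19   0.207] F box [ 0.688 -0.092  0.828] w 0.1366956749168506 
q [ 0.487  0.493 -0.282  1.262  0.132  1.443 -1.112] 
tool axes in box (cols)
 [[-0.033  0.999 -0.022]
 [ 0.019 -0.022 -1.   ]
 [-0.999 -0.034 -0.019]]
```

View pics/s2.png

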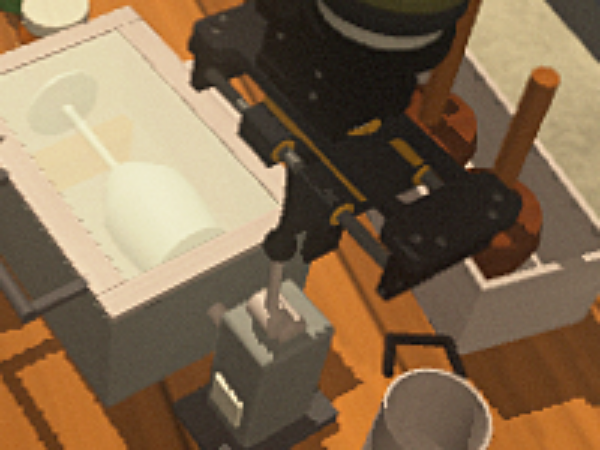

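{"api": "play_rows", "payload": {
  "targets": [
    {"claw": 0.4, "linear": [0, 0, 0], "rotation": [0, 0, 0]},
    {"claw": 0.5, "linear": [0, 0, 0], "rotation": [0, 0, 0]},
    {"claw": 0.5, "linear": [0.2, -0.4, 0], "rotation": [0, 0, 0]},
    {"claw": 0.5, "linear": [0.3, -0.4, 0], "rotation": [0, 0, 0]},
    {"claw": 0.5, "linear": [0, 0, 0], "rotation": [0, 0, 0]}
  ]
}}

```text
time: 4.7
position: [0.6507, -0.2372, 0.1956]
tool_rot: [1.021, 1.344, -1.04]
ft_force: [0.0, -1.1, 0.4]
grip_width: 0.413
```

Run:
```python
from h import *
st()
c=calibration('side');K=np.array([[c['fx'],0,c['cx']],[0,c['fy'],c['cy']],[0,0,1]])
for a in(.9,1.1,1.3,1.4,1.5):
    p=W(-.013-.075*np.cos(a),-.189,.14+.075*np.sin(a));q=cv2.projectPoints(p.reshape(1,3),c['rvec'],c['tvec'],K,c['dist_coeffs'])[0].ravel()
    print(a,q,(q-[230,155])*3)
```

```text
t 4.7 box pos [-0.015 -0.191  0.196] F box [-0.249 -1.049  0.416] w 0.41343783211677126 
q [ 0.509  0.462 -0.283  1.328  0.126  1.399 -1.095] 
tool axes in box (cols)
 [[-0.026  0.999 -0.021]
 [ 0.015 -0.021 -1.   ]
 [-1.    -0.026 -0.015]]
0.9 [303.269 251.29 ] [219.806 288.871]
1.1 [309.577 245.503] [238.732 271.508]
1.3 [316.318 240.29 ] [258.953 255.869]
1.4 [319.742 237.983] [269.226 248.948]
1.5 [323.144 235.914] [279.433 242.741]
```

The ball is at about (283,243) in the crop, and 1.5 rad predicts (279,243), so the lever is about at its stop. I'll regrip and push to confirm the stop by force.

{"api": "play_rows", "payload": {
  "targets": [
    {"claw": 0.9, "linear": [0, -0.1, 0], "rotation": [0, 0, 0]},
    {"claw": 0.9, "linear": [0, 0, 0], "rotation": [0, 0, 0]},
    {"claw": 0.9, "linear": [0, 0, 0], "rotation": [0, 0, 0]},
    {"claw": 0.9, "linear": [0, 0, 0], "rotation": [0, 0, 0]},
    {"claw": 0.9, "linear": [0, 0.1, 0], "rotation": [0, 0, 0]},
    {"claw": 0.9, "linear": [0, 0.15, 0], "rotation": [0, 0, 0]},
    {"claw": 0.9, "linear": [0, 0.2, 0], "rotation": [0, 0, 0]}
  ],
  "newtons": 12
}}

```text
time: 5.28
position: [0.6492, -0.2354, 0.1966]
tool_rot: [1.015, 1.364, -1.056]
ft_force: [-15.9, 0.4, 6.3]
grip_width: 0.215
```

Run:
```python
from h import *
st()
```

```text
t 5.2833 box pos [-0.016 -0.189  0.197] F box [-15.249   4.558   6.318] w 0.21481224585344208 
q [ 0.5    0.476 -0.281  1.307  0.132  1.43  -1.104] 
tool axes in box (cols)
 [[-0.048  0.999 -0.024]
 [ 0.024 -0.023 -0.999]
 [-0.999 -0.049 -0.022]]
```

{"api": "play_rows", "payload": {
  "targets": [
    {"claw": 0.5, "linear": [0, 0, 0], "rotation": [0, 0, 0]},
    {"claw": 0.5, "linear": [0, 0, 0], "rotation": [0, 0, 0]},
    {"claw": 0.5, "linear": [0, 0, 0], "rotation": [0, 0, 0]},
    {"claw": 0.5, "linear": [-0.4, 0, 0], "rotation": [0, 0, 0]},
    {"claw": 0.5, "linear": [-0.8, 0, 0], "rotation": [0, 0, 0]},
    {"claw": 0.5, "linear": [-0.8, 0, 0], "rotation": [0, 0, 0]},
    {"claw": 0.5, "linear": [-0.8, 0, 0], "rotation": [0, 0, 0]},
    {"claw": 0.5, "linear": [-0.4, -0.3, -0.3], "rotation": [0, 0, 0]}
  ]
}}

```text
time: 5.95
position: [0.6458, -0.2301, 0.2784]
tool_rot: [1.014, 1.368, -1.056]
ft_force: [-0.7, 0.7, -0.0]
grip_width: 0.5
```

{"api": "play_rows", "payload": {
  "targets": [
    {"claw": 0.5, "linear": [0, 0, 0], "rotation": [-0.078, 0, 0]},
    {"claw": 0.5, "linear": [0, 0, 0], "rotation": [-0.078, 0, 0]},
    {"claw": 0.5, "linear": [0, 0, 0], "rotation": [-0.078, 0, 0]},
    {"claw": 0.5, "linear": [0, 0, 0], "rotation": [-0.078, 0, 0]},
    {"claw": 0.5, "linear": [0, 0, 0], "rotation": [-0.078, 0, 0]},
    {"claw": 0.5, "linear": [0, 0, 0], "rotation": [-0.078, 0, 0]},
    {"claw": 0.5, "linear": [0, 0, 0], "rotation": [-0.078, 0, 0]},
    {"claw": 0.5, "linear": [0, 0, 0], "rotation": [-0.078, 0, 0]},
    {"claw": 0.5, "linear": [0, 0, 0], "rotation": [-0.078, 0, 0]},
    {"claw": 0.5, "linear": [0, 0, 0], "rotation": [-0.078, 0, 0]}
  ]
}}

```text
time: 6.78
position: [0.6459, -0.223, 0.292]
tool_rot: [0.063, 1.609, -0.052]
ft_force: [0.4, 1.0, -0.8]
grip_width: 0.501
```

Run:
```python
from h import *
st();delta(W(-.136,-.037,.18),rot((0,0,-1),(1,0,0)))
im=get_image('side')[155:305,230:430];cv2.imwrite('pics/s3.png',cv2.resize(im,None,fx=3,fy=3))
```

```text
t 6.7833 box pos [-0.016 -0.176  0.292] F box [ 0.646  0.844 -0.847] w 0.5007747209713039 
q [ 0.615  0.447 -0.485  1.187  0.201  1.593  0.095] 
tool axes in box (cols)
 [[-0.035  0.333  0.942]
 [ 0.018  0.943 -0.333]
 [-0.999  0.005 -0.039]]
lin [ 4.746  3.624 -6.193] rot [-0.216 -0.024 -0.008] deg 19.587879011077014 dist 0.21507016543240917
```

View pics/s3.png

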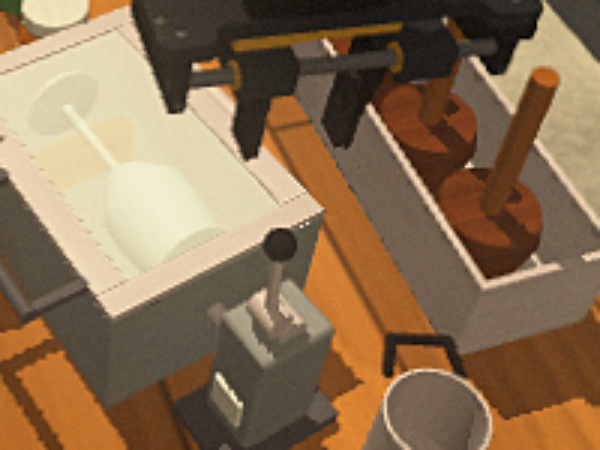

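{"api": "play_rows", "payload": {
  "targets": [
    {"claw": 0.55, "linear": [0, 0, 0], "rotation": [-0.07, -0.008, -0.003]},
    {"claw": 0.55, "linear": [0, 0.3, -0.5], "rotation": [-0.07, -0.008, -0.003]},
    {"claw": 0.55, "linear": [0, 0.5, -0.7], "rotation": [-0.07, -0.008, -0.003]},
    {"claw": 0.55, "linear": [0, 0.8, -0.7], "rotation": [0, 0, 0]},
    {"claw": 0.55, "linear": [0, 0.8, -0.7], "rotation": [0, 0, 0]},
    {"claw": 0.55, "linear": [0.3, 0.8, -0.7], "rotation": [0, 0, 0]},
    {"claw": 0.55, "linear": [0.6, 0.8, -0.7], "rotation": [0, 0, 0]},
    {"claw": 0.55, "linear": [0.7, 0.7, -0.6], "rotation": [0, 0, 0]},
    {"claw": 0.55, "linear": [0.7, 0.5, -0.3], "rotation": [0, 0, 0]},
    {"claw": 0.55, "linear": [0.4, 0, 0], "rotation": [0, 0, 0]}
  ]
}}

```text
time: 7.67
position: [0.4898, -0.1175, 0.2256]
tool_rot: [-0.205, 1.551, 0.19]
ft_force: [-0.2, -0.6, -0.3]
grip_width: 0.45
```

{"api": "play_rows", "payload": {
  "targets": [
    {"claw": 0.55, "linear": [0, 0, 0], "rotation": [0, 0, 0]}
  ]
}}

```text
time: 7.75
position: [0.4884, -0.1173, 0.2242]
tool_rot: [-0.204, 1.553, 0.188]
ft_force: [-0.5, -0.8, 0.9]
grip_width: 0.448
```

Run:
```python
from h import *
st();delta(W(-.136,-.037,.095),rot((0,0,-1),(1,0,0)))
s=get_state();im=get_image('wrist');cv2.imwrite('pics/w4.png',im)
c=calibration('wrist');H=np.array(c['hand_eye']);M=R.from_rotvec(s['tool_rot']).as_matrix()
for y in(-.097,-.037,.023):
  p=np.linalg.inv(H)@np.r_[M.T@(W(-.1365,y,.114)-s['position']),1];print('pred px',c['fx']*p[0]/p[2]+c['cx'],c['fy']*p[1]/p[2]+c['cy'])
```

```text
t 7.75 box pos [-0.14  -0.033  0.224] F box [-0.674 -0.605  0.87 ] w 0.4479611882266133 
q [ 0.772  0.021 -0.597  1.798  0.019  1.315  0.421] 
tool axes in box (cols)
 [[ 0.008  0.016  1.   ]
 [-0.011  1.    -0.016]
 [-1.    -0.011  0.008]]
lin [ 5.171 -0.118  0.131] rot [-0.01   0.005  0.007] deg 1.21289961720239 dist 0.12935878934879028
pred px 262.6108254153196 244.87566727533329
pred px 261.8698905903288 192.61532932262293
pred px 261.0410835194159 134.15710038995104
```

View pics/w4.png

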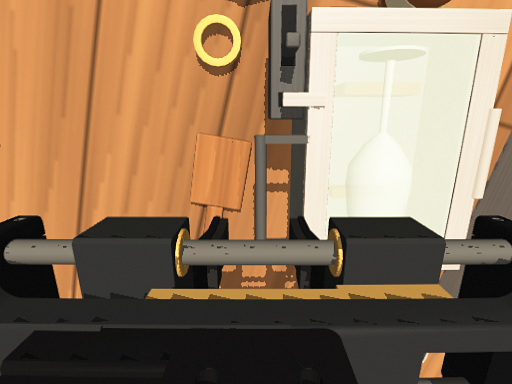

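The bar is seen at column 261 with its end at row 138, as predicted. I'll descend, grip and tug.

{"api": "play_rows", "payload": {
  "targets": [
    {"claw": 0.55, "linear": [0.7, -0.1, 0.13], "rotation": [-0.01, 0.005, 0.007]},
    {"claw": 0.55, "linear": [0.9, 0, 0], "rotation": [0, 0, 0]},
    {"claw": 0.55, "linear": [0.9, 0, 0], "rotation": [0, 0, 0]},
    {"claw": 0.55, "linear": [0.9, 0, 0], "rotation": [0, 0, 0]},
    {"claw": 0.55, "linear": [0.7, 0, 0], "rotation": [0, 0, 0]},
    {"claw": 0.55, "linear": [0.4, 0, 0], "rotation": [0, 0, 0]},
    {"claw": 0.55, "linear": [0, 0, 0], "rotation": [0, 0, 0]}
  ]
}}

```text
time: 8.38
position: [0.5064, -0.1249, 0.1171]
tool_rot: [-0.204, 1.543, 0.197]
ft_force: [-0.4, 0.3, -0.6]
grip_width: 0.452
```

Run:
```python
from h import *
st();delta(W(-.136,-.037,.095),rot((0,0,-1),(1,0,0)))
```

```text
t 8.3833 box pos [-0.125 -0.045  0.117] F box [-0.301  0.364 -0.618] w 0.4524228224667764 
q [ 0.748  0.157 -0.598  1.896  0.098  1.098  0.369] 
tool axes in box (cols)
 [[ 0.017  0.011  1.   ]
 [-0.007  1.    -0.011]
 [-1.    -0.007  0.017]]
lin [ 0.876  0.309 -0.462] rot [-0.007  0.011  0.004] deg 1.237755753455486 dist 0.02593496809143994
```

{"api": "play_rows", "payload": {
  "targets": [
    {"claw": 0.55, "linear": [0, 0.3, -0.45], "rotation": [0, 0.01, 0]},
    {"claw": 0.55, "linear": [0.45, 0, 0], "rotation": [0, 0, 0]},
    {"claw": 0.55, "linear": [0.42, 0, -0.05], "rotation": [0, 0, 0]},
    {"claw": 0.55, "linear": [0, 0, 0], "rotation": [0, 0, 0]}
  ]
}}

```text
time: 8.72
position: [0.4947, -0.1218, 0.0972]
tool_rot: [-0.205, 1.555, 0.192]
ft_force: [-0.7, -0.1, -0.7]
grip_width: 0.449
```

Run:
```python
from h import *
st();delta(W(-.136,-.037,.095),rot((0,0,-1),(1,0,0)))
```

```text
t 8.7167 box pos [-0.135 -0.039  0.097] F box [-0.711  0.121 -0.682] w 0.44925342020620596 
q [ 0.744  0.162 -0.598  1.936  0.111  1.066  0.352] 
tool axes in box (cols)
 [[ 0.005  0.013  1.   ]
 [-0.009  1.    -0.013]
 [-1.    -0.009  0.005]]
lin [ 0.087  0.065 -0.029] rot [-0.008  0.003  0.006] deg 0.9526416928562403 dist 0.0028208181759567827
```

Now I'll close on the bar.

{"api": "play_rows", "payload": {
  "targets": [
    {"claw": 1, "linear": [0.05, 0, 0], "rotation": [0, 0, 0]},
    {"claw": 1, "linear": [0, 0, 0], "rotation": [0, 0, 0]},
    {"claw": 1, "linear": [0, 0, 0], "rotation": [0, 0, 0]},
    {"claw": 1, "linear": [0, 0, 0], "rotation": [0, 0, 0]},
    {"claw": 1, "linear": [0, 0, 0], "rotation": [0, 0, 0]},
    {"claw": 1, "linear": [0, 0, 0], "rotation": [0, 0, 0]},
    {"claw": 1, "linear": [0, 0, 0], "rotation": [0, 0, 0]}
  ],
  "newtons": 25
}}

```text
time: 9.3
position: [0.4929, -0.1229, 0.097]
tool_rot: [-0.206, 1.559, 0.191]
ft_force: [1.9, 0.2, -2.8]
grip_width: 0.132
```

Run:
```python
from h import *
st()
```

```text
t 9.3 box pos [-0.137 -0.039  0.097] F box [ 1.882 -0.293 -2.823] w 0.13152247145148266 
q [ 0.744  0.161 -0.598  1.937  0.113  1.069  0.351] 
tool axes in box (cols)
 [[ 0.001  0.014  1.   ]
 [-0.01   1.    -0.014]
 [-1.    -0.01   0.001]]
```

{"api": "play_rows", "payload": {
  "targets": [
    {"claw": 1, "linear": [-0.1, 0, 0], "rotation": [0, 0, 0]},
    {"claw": 1, "linear": [-0.12, 0, 0], "rotation": [0, 0, 0]},
    {"claw": 1, "linear": [-0.12, 0, 0], "rotation": [0, 0, 0]}
  ]
}}

```text
time: 9.55
position: [0.4931, -0.1227, 0.1036]
tool_rot: [-0.206, 1.558, 0.192]
ft_force: [10.6, -2.9, -31.3]
grip_width: 0.128
```

{"api": "play_rows", "payload": {
  "targets": [
    {"claw": 1, "linear": [-0.15, 0, 0], "rotation": [0, 0, 0]},
    {"claw": 1, "linear": [-0.15, 0, 0], "rotation": [0, 0, 0]}
  ]
}}

```text
time: 9.72
position: [0.4931, -0.1225, 0.1039]
tool_rot: [-0.204, 1.555, 0.194]
ft_force: [13.0, -2.8, -33.3]
grip_width: 0.128
```

{"api": "play_rows", "payload": {
  "targets": [
    {"claw": 1, "linear": [-0.2, 0, 0], "rotation": [0, 0, 0]},
    {"claw": 1, "linear": [-0.2, 0, 0], "rotation": [0, 0, 0]}
  ]
}}

```text
time: 9.88
position: [0.493, -0.1222, 0.1047]
tool_rot: [-0.2, 1.551, 0.198]
ft_force: [16.5, -3.2, -40.9]
grip_width: 0.128
```

The tug stopped hard after 7 mm at 40 N, so the lid is caught. I'll lower it, let go, rise, shut the fingers and go beside the tab.

{"api": "play_rows", "payload": {
  "targets": [
    {"claw": 1, "linear": [0.15, 0, 0], "rotation": [0, 0, 0]},
    {"claw": 1, "linear": [0.15, 0, 0], "rotation": [0, 0, 0]},
    {"claw": 0.55, "linear": [0, 0, 0], "rotation": [0, 0, 0]},
    {"claw": 0.55, "linear": [0, 0, 0], "rotation": [0, 0, 0]},
    {"claw": 0.55, "linear": [0, 0, 0], "rotation": [0, 0, 0]},
    {"claw": 0.55, "linear": [0, 0, 0], "rotation": [0, 0, 0]},
    {"claw": 0.55, "linear": [-0.5, 0, 0], "rotation": [0, 0, 0]},
    {"claw": 0.55, "linear": [-0.9, 0, 0], "rotation": [0, 0, 0]},
    {"claw": 0.55, "linear": [-0.9, 0, 0], "rotation": [0, 0, 0]},
    {"claw": 1, "linear": [-0.6, 0, 0], "rotation": [0, 0, 0]}
  ]
}}

```text
time: 10.72
position: [0.4914, -0.1211, 0.1726]
tool_rot: [-0.198, 1.556, 0.201]
ft_force: [0.4, 0.4, 0.1]
grip_width: 0.421
```

Run:
```python
from h import *
st();delta(W(-.106,.075,.165),rot((0,0,-1),(1,0,0)))
```

```text
t 10.7167 box pos [-0.138 -0.037  0.173] F box [0.443 0.262 0.142] w 0.42063505907050464 
q [ 0.771  0.076 -0.6    1.855  0.042  1.219  0.412] 
tool axes in box (cols)
 [[ 0.006  0.012  1.   ]
 [ 0.001  1.    -0.012]
 [-1.     0.001  0.006]]
lin [0.314 4.496 1.236] rot [-0.008  0.004 -0.001] deg 0.7887400865193472 dist 0.1168364035084595
```

{"api": "play_rows", "payload": {
  "targets": [
    {"claw": 1, "linear": [0, 0.7, 0.2], "rotation": [-0.008, 0.004, 0]},
    {"claw": 1, "linear": [0, 0.8, 0.2], "rotation": [0, 0, 0]},
    {"claw": 1, "linear": [0, 0.8, 0.2], "rotation": [0, 0, 0]},
    {"claw": 1, "linear": [0, 0.8, 0.2], "rotation": [0, 0, 0]},
    {"claw": 1, "linear": [0, 0.6, 0.2], "rotation": [0, 0, 0]},
    {"claw": 1, "linear": [0, 0.3, 0.2], "rotation": [0, 0, 0]},
    {"claw": 1, "linear": [0, 0, 0], "rotation": [0, 0, 0]},
    {"claw": 1, "linear": [0, 0, 0], "rotation": [0, 0, 0]}
  ]
}}

```text
time: 11.38
position: [0.4963, -0.0078, 0.1755]
tool_rot: [-0.215, 1.554, 0.21]
ft_force: [-0.7, -0.1, 0.5]
grip_width: 0.008
```

Run:
```python
from h import *
st();delta(W(-.106,.075,.122),rot((0,0,-1),(1,0,0)))
cv2.imwrite('pics/s5.png',np.hstack([cv2.resize(get_image('side')[140:260,150:280],None,fx=3,fy=3),cv2.resize(get_image('scene')[140:260,180:310],None,fx=3,fy=3)]))
```

```text
t 11.3833 box pos [-0.104  0.071  0.176] F box [-0.715  0.108  0.494] w 0.007537618546628939 
q [ 0.65   0.055 -0.704  1.871  0.04   1.223  0.204] 
tool axes in box (cols)
 [[ 0.006 -0.004  1.   ]
 [-0.004  1.     0.004]
 [-1.    -0.004  0.006]]
lin [ 2.139  0.169 -0.099] rot [0.003 0.004 0.002] deg 0.44835148929764046 dist 0.05370771941749372
```

View pics/s5.png

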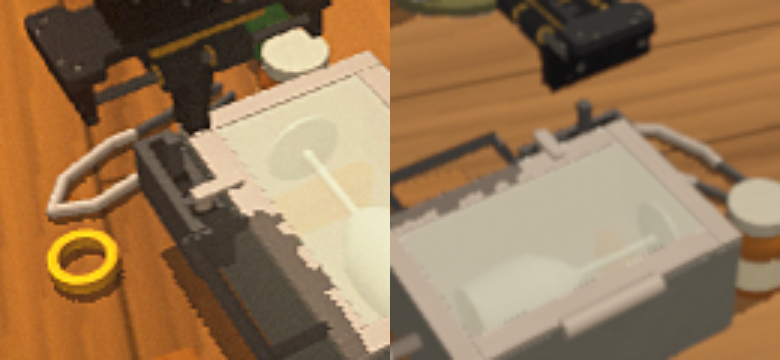

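The tab still stands at about (583,108) in the right crop, beside the strap at (545,143), and the shut fingers hang above between them. I'll descend.

{"api": "play_rows", "payload": {
  "targets": [
    {"claw": 1, "linear": [0.6, 0.1, -0.1], "rotation": [0, 0, 0]},
    {"claw": 1, "linear": [0.6, 0.05, -0.05], "rotation": [0, 0, 0]},
    {"claw": 1, "linear": [0.5, 0.05, -0.05], "rotation": [0, 0, 0]},
    {"claw": 1, "linear": [0.2, 0, 0], "rotation": [0, 0, 0]},
    {"claw": 1, "linear": [0, 0, 0], "rotation": [0, 0, 0]}
  ]
}}

```text
time: 11.9
position: [0.4912, -0.0117, 0.1265]
tool_rot: [-0.207, 1.554, 0.199]
ft_force: [-0.0, -0.3, 0.7]
grip_width: 0.005
```

Run:
```python
from h import *
st();delta(W(-.106,.115,.122),rot((0,0,-1),(1,0,0)))
```

```text
t 11.9 box pos [-0.11   0.069  0.126] F box [-0.084 -0.247  0.728] w 0.005421342809585445 
q [ 0.644  0.094 -0.702  1.942  0.072  1.121  0.172] 
tool axes in box (cols)
 [[ 0.006  0.007  1.   ]
 [-0.006  1.    -0.007]
 [-1.    -0.006  0.006]]
lin [0.169 1.861 0.132] rot [-0.005  0.004  0.004] deg 0.653834842525277 dist 0.04683581070286598
```

{"api": "play_rows", "payload": {
  "targets": [
    {"claw": 1, "linear": [0.08, 0.3, 0.06], "rotation": [0, 0, 0]},
    {"claw": 1, "linear": [0.05, 0.25, 0.06], "rotation": [0, 0, 0]},
    {"claw": 1, "linear": [0, 0.2, 0], "rotation": [0, 0, 0]}
  ]
}}

```text
time: 12.15
position: [0.4902, 0.0055, 0.1236]
tool_rot: [-0.203, 1.554, 0.195]
ft_force: [0.7, -1.5, -1.8]
grip_width: 0.006
```

{"api": "play_rows", "payload": {
  "targets": [
    {"claw": 1, "linear": [0, 0.2, 0], "rotation": [0, 0, 0]},
    {"claw": 1, "linear": [0, 0.2, 0], "rotation": [0, 0, 0]}
  ]
}}

```text
time: 12.32
position: [0.4879, 0.0151, 0.1241]
tool_rot: [-0.205, 1.553, 0.193]
ft_force: [-0.4, -2.0, -0.6]
grip_width: 0.006
```

{"api": "play_rows", "payload": {
  "targets": [
    {"claw": 1, "linear": [0, 0.2, 0], "rotation": [0, 0, 0]},
    {"claw": 1, "linear": [0, 0.2, 0], "rotation": [0, 0, 0]}
  ]
}}

```text
time: 12.48
position: [0.4859, 0.0231, 0.1246]
tool_rot: [-0.21, 1.552, 0.189]
ft_force: [4.1, -15.9, -4.9]
grip_width: 0.01
```

Run:
```python
from h import *
st()
```

```text
t 12.4833 box pos [-0.106  0.104  0.125] F box [ -0.208 -16.45   -4.902] w 0.009752489575465232 
q [ 0.601  0.084 -0.735  1.956  0.077  1.114  0.089] 
tool axes in box (cols)
 [[ 0.008  0.012  1.   ]
 [-0.014  1.    -0.012]
 [-1.    -0.014  0.008]]
```

{"api": "play_rows", "payload": {
  "targets": [
    {"claw": 1, "linear": [0, 0.25, 0], "rotation": [0, 0, 0]}
  ]
}}

```text
time: 12.57
position: [0.4858, 0.0233, 0.1248]
tool_rot: [-0.216, 1.549, 0.18]
ft_force: [6.6, -19.9, -6.4]
grip_width: 0.006
```

{"api": "play_rows", "payload": {
  "targets": [
    {"claw": 1, "linear": [0, -0.25, 0], "rotation": [0, 0, 0]},
    {"claw": 1, "linear": [-0.3, -0.2, 0], "rotation": [0, 0, 0]},
    {"claw": 1, "linear": [-0.8, 0, 0], "rotation": [0, 0, 0]},
    {"claw": 0.8, "linear": [-0.8, -0.6, -0.2], "rotation": [0, 0, 0]},
    {"claw": 0.55, "linear": [0, -0.9, -0.25], "rotation": [0, 0, 0]},
    {"claw": 0.55, "linear": [0, -0.9, -0.25], "rotation": [0, 0, 0]},
    {"claw": 0.55, "linear": [0, -0.9, -0.25], "rotation": [0, 0, 0]},
    {"claw": 0.55, "linear": [0, -0.9, -0.25], "rotation": [0, 0, 0]},
    {"claw": 0.55, "linear": [0, -0.5, 0], "rotation": [0, 0, 0]},
    {"claw": 0.55, "linear": [0, 0, 0], "rotation": [0, 0, 0]}
  ]
}}

```text
time: 13.4
position: [0.4924, -0.103, 0.1852]
tool_rot: [-0.219, 1.538, 0.193]
ft_force: [0.4, 0.7, 0.0]
grip_width: 0.416
```

Run:
```python
from h import *
st();delta(W(-.137,-.037,.12),rot((0,0,-1),(1,0,0)))
```

```text
t 13.4 box pos [-0.133 -0.02   0.185] F box [0.617 0.557 0.047] w 0.4156008627230759 
q [ 0.747  0.038 -0.609  1.863  0.034  1.221  0.391] 
tool axes in box (cols)
 [[ 0.021  0.004  1.   ]
 [-0.02   1.    -0.003]
 [-1.    -0.02   0.021]]
lin [ 2.616 -0.634 -0.228] rot [-0.002  0.013  0.013] deg 1.6607852908662017 dist 0.067526991310138
```

{"api": "play_rows", "payload": {
  "targets": [
    {"claw": 0.55, "linear": [0.5, -0.3, -0.2], "rotation": [0, 0.013, 0.013]},
    {"claw": 0.55, "linear": [0.7, -0.2, -0.15], "rotation": [0, 0, 0]},
    {"claw": 0.55, "linear": [0.7, 0, -0.1], "rotation": [0, 0, 0]},
    {"claw": 0.55, "linear": [0.5, 0, -0.1], "rotation": [0, 0, 0]},
    {"claw": 0.55, "linear": [0, 0, 0], "rotation": [0, 0, 0]}
  ]
}}

```text
time: 13.82
position: [0.4867, -0.1108, 0.1264]
tool_rot: [-0.205, 1.554, 0.216]
ft_force: [-1.0, 0.9, -0.5]
grip_width: 0.448
```

Run:
```python
from h import *
st();delta(W(-.137,-.037,.095),rot((0,0,-1),(1,0,0)))
```

```text
t 13.8167 box pos [-0.14  -0.026  0.126] F box [-0.761  1.187 -0.496] w 0.44762754487531625 
q [ 0.751  0.107 -0.601  1.924  0.058  1.126  0.396] 
tool axes in box (cols)
 [[ 0.007 -0.002  1.   ]
 [ 0.006  1.     0.002]
 [-1.     0.006  0.007]]
lin [ 1.255 -0.453  0.118] rot [ 0.001  0.005 -0.004] deg 0.5453115388179628 dist 0.0334875795179985
```

{"api": "play_rows", "payload": {
  "targets": [
    {"claw": 0.55, "linear": [0.4, -0.4, 0.1], "rotation": [0, 0, 0]},
    {"claw": 0.55, "linear": [0.5, 0, 0], "rotation": [0, 0, 0]},
    {"claw": 0.55, "linear": [0.35, 0, 0], "rotation": [0, 0, 0]},
    {"claw": 0.55, "linear": [0, 0, 0], "rotation": [0, 0, 0]},
    {"claw": 1, "linear": [0, 0, 0], "rotation": [0, 0, 0]},
    {"claw": 1, "linear": [0, 0, 0], "rotation": [0, 0, 0]},
    {"claw": 1, "linear": [0, 0, 0], "rotation": [0, 0, 0]},
    {"claw": 1, "linear": [0, 0, 0], "rotation": [0, 0, 0]},
    {"claw": 1, "linear": [0, 0, 0], "rotation": [0, 0, 0]},
    {"claw": 1, "linear": [0, 0, 0], "rotation": [0, 0, 0]}
  ],
  "newtons": 25
}}

```text
time: 14.65
position: [0.4901, -0.112, 0.0966]
tool_rot: [-0.208, 1.56, 0.224]
ft_force: [3.2, 1.3, -2.1]
grip_width: 0.124
```

{"api": "play_rows", "payload": {
  "targets": [
    {"claw": 1, "linear": [-0.15, 0, 0], "rotation": [0, 0, 0]},
    {"claw": 1, "linear": [-0.2, 0, 0], "rotation": [0, 0, 0]},
    {"claw": 1, "linear": [-0.25, 0, 0], "rotation": [0, 0, 0]}
  ]
}}

```text
time: 14.9
position: [0.4908, -0.1118, 0.1117]
tool_rot: [-0.207, 1.558, 0.224]
ft_force: [3.8, 0.9, -4.1]
grip_width: 0.128
```

Run:
```python
from h import *
st()
```

```text
t 14.9 box pos [-0.136 -0.028  0.112] F box [ 3.903 -0.099 -4.077] w 0.12810777340096557 
q [ 0.744  0.139 -0.6    1.926  0.075  1.103  0.39 ] 
tool axes in box (cols)
 [[ 0.004 -0.008  1.   ]
 [ 0.011  1.     0.008]
 [-1.     0.011  0.004]]
```

The lid lifts freely now: 15 mm at 4 N. I'll swing it on its arc.

{"api": "play_rows", "payload": {
  "targets": [
    {"claw": 1, "linear": [-0.6, 0, 0.06], "rotation": [0, 0, 0]},
    {"claw": 1, "linear": [-0.79, 0, 0.13], "rotation": [0, 0, 0]},
    {"claw": 1, "linear": [-0.78, 0, 0.2], "rotation": [0, 0, 0]},
    {"claw": 1, "linear": [-0.76, 0, 0.27], "rotation": [0, 0, 0]},
    {"claw": 1, "linear": [-0.73, 0, 0.34], "rotation": [0, 0, 0]}
  ],
  "newtons": 30
}}

```text
time: 15.32
position: [0.5193, -0.1044, 0.2073]
tool_rot: [-0.206, 1.546, 0.225]
ft_force: [9.7, 0.1, -10.4]
grip_width: 0.128
```

Run:
```python
from h import *
st()
s=get_state();M=R.from_rotvec(s['tool_rot']).as_matrix();g=B.T@(s['position']-M[:,0]*.0187-C);print(g,np.hypot(g[0]-.09,g[2]-.114),np.arctan2(g[2]-.114,.09-g[0]))
```

```text
t 15.3167 box pos [-0.107 -0.028  0.207] F box [  9.413  -2.488 -10.437] w 0.12780072574319112 
q [ 0.736  0.103 -0.611  1.76   0.045  1.287  0.391] 
tool axes in box (cols)
 [[ 0.016 -0.009  1.   ]
 [ 0.01   1.     0.008]
 [-1.     0.01   0.016]]
[-0.107 -0.029  0.226] 0.22690754400983712 0.516126040913061
```

{"api": "play_rows", "payload": {
  "targets": [
    {"claw": 1, "linear": [-0.66, 0, 0.45], "rotation": [0, 0, 0]},
    {"claw": 1, "linear": [-0.62, 0, 0.52], "rotation": [0, 0, 0]},
    {"claw": 1, "linear": [-0.58, 0, 0.57], "rotation": [0, 0, 0]},
    {"claw": 1, "linear": [-0.53, 0, 0.62], "rotation": [0, 0, 0]}
  ]
}}

```text
time: 15.65
position: [0.5716, -0.0909, 0.2725]
tool_rot: [-0.206, 1.545, 0.222]
ft_force: [4.2, 0.2, -10.4]
grip_width: 0.126
```

Run:
```python
from h import *
st()
s=get_state();M=R.from_rotvec(s['tool_rot']).as_matrix();g=B.T@(s['position']-M[:,0]*.0187-C);print(g,np.hypot(g[0]-.09,g[2]-.114),np.arctan2(g[2]-.114,.09-g[0]))
```

```text
t 15.65 box pos [-0.053 -0.029  0.272] F box [  4.128  -0.937 -10.41 ] w 0.12551387421464555 
q [ 0.672  0.188 -0.63   1.55   0.099  1.427  0.31 ] 
tool axes in box (cols)
 [[ 0.017 -0.007  1.   ]
 [ 0.008  1.     0.006]
 [-1.     0.008  0.017]]
[-0.053 -0.029  0.291] 0.22791868605699642 0.8904804979240605
```

{"api": "play_rows", "payload": {
  "targets": [
    {"claw": 1, "linear": [-0.42, 0, 0.6], "rotation": [0, 0, 0]},
    {"claw": 1, "linear": [-0.38, 0, 0.6], "rotation": [0, 0, 0]},
    {"claw": 1, "linear": [0, 0, 0], "rotation": [0, 0, 0]},
    {"claw": 1, "linear": [0, 0, 0], "rotation": [0, 0, 0]},
    {"claw": 1, "linear": [0, 0, 0], "rotation": [0, 0, 0]},
    {"claw": 1, "linear": [0, 0, 0], "rotation": [0, 0, 0]}
  ]
}}

```text
time: 16.15
position: [0.6018, -0.0829, 0.2946]
tool_rot: [-0.206, 1.546, 0.223]
ft_force: [0.7, -1.1, -4.6]
grip_width: 0.123
```

Run:
```python
from h import *
st()
s=get_state();M=R.from_rotvec(s['tool_rot']).as_matrix();g=B.T@(s['position']-M[:,0]*.0187-C);print(g,np.hypot(g[0]-.09,g[2]-.114),np.arctan2(g[2]-.114,.09-g[0]))
cv2.imwrite('pics/s6.png',np.hstack([cv2.resize(get_image('side')[100:320,130:400],None,fx=1.45,fy=2),cv2.resize(get_image('scene')[100:320,100:370],None,fx=1.45,fy=2)]))
```

```text
t 16.15 box pos [-0.022 -0.029  0.295] F box [ 0.342 -1.254 -4.605] w 0.12321057918877709 
q [ 0.624  0.252 -0.637  1.441  0.137  1.485  0.266] 
tool axes in box (cols)
 [[ 0.015 -0.007  1.   ]
 [ 0.009  1.     0.007]
 [-1.     0.009  0.015]]
[-0.022 -0.029  0.313] 0.22868240798292708 1.0585211231901888
```

View pics/s6.png

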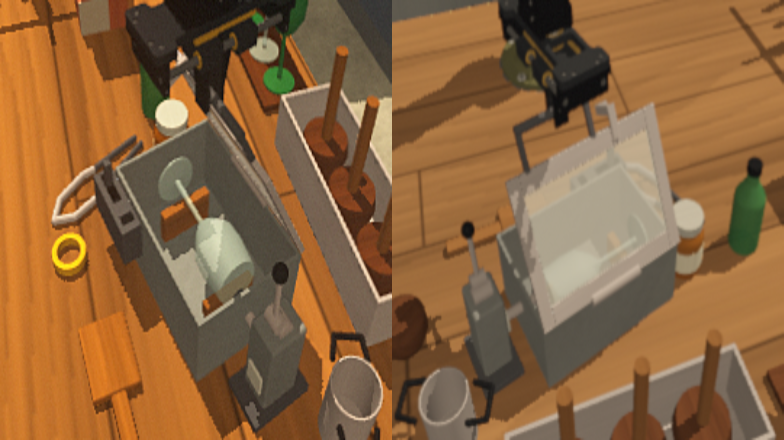

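The lid stands at about 60° with the bar in the jaws. The lever is upright, with its ball at (280,272) on the left. The bystanders are in their places. Handing in.

```bash
python3 -c "
from h import *
st();print(close_job())"
```

```text
t 16.25 box pos [-0.022 -0.029  0.295] F box [-0.488 -0.34  -5.404] w 0.1268324440788508 
q [ 0.625  0.252 -0.637  1.441  0.137  1.485  0.266] 
tool axes in box (cols)
 [[ 0.015 -0.007  1.   ]
 [ 0.009  1.     0.007]
 [-1.     0.009  0.015]]
the job is handed in; nothing more can be done
None
```

The job is done and handed in at 16.3 s, with the lid held open by its bar at about 60° (1.06 rad worked out from the gripper's position).

- **Lever:** I gripped the ball and swung it upright. The jaws slid off the ball near the top, so I regripped and pushed with about 15 N, which confirmed the stop at about 1.5 rad. The last picture shows it still upright.
- **Tug:** before I touched the catch, the bar rose about 7 mm and stopped hard at about 41 N on the wrist, so the lid was caught.
- **Catch:** I lowered the lid, let go and pushed the release tab out until it would not move further at about 20 N. The lid then lifted freely at about 4 N.
- **Final hold:** the bar is held with a set grip of 30 N, and two readings 0.1 s apart showed no movement. The last picture shows the jars, bottle and tools undisturbed; I checked that by eye, not by measurement.

The 41 N at the tug came from the fingers pulling on the bar, not from the arm or the gripper's body pressing on anything. Nothing else disagreed.

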